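Swap the V-anvil for reference blocks on a hardness tester stage

ROBOT

A 6-joint arm with a two-finger parallel gripper is mounted at the origin on the work surface. World frame = base frame: x ahead of the robot, y to its left, z up, the work surface at z = 0. Lengths are in m, angles in degrees, forces in N, time in s.
With the tool pointing down it reaches from about 0.375 to 0.9 m from the base axis. Payload 3.1 kg.
Tool frame: the origin (TCP) lies between the finger pads; the fingertips stand 11 mm ahead of it and the grasp point (between the pads) lies 8 mm behind it; z points along the fingers, y is the line along which they close (so a half turn about z gives the same grasp; the last joint's range is limited). The gripper opens to 87 mm and grips with 3 to 60 N. Pads are 19 mm wide; open, the fingers measure 117 mm over their backs; the gripper's body (75 mm by 190 mm) begins 51 mm behind the grasp point.
Start: joints at [-83.509, 30.224, 82.088, -0, 67.689, -10.227], TCP at [0.18, -0.599, 0.234] pointing down, gripper open.
Joint ranges: [-176.69, 176.69], [-43.24, 126.21], [12.49, 139.97], [-82, 262], [0, 151.66], [-163.58, 163.58]. Speed limits (degrees/s): [159.86, 159.86, 180, 180, 180, 180].

INTERFACE

Orientations are given as a 3x3 rotation matrix whose columns are the frame's x, y, z axes.
In Python, from rig import bot gives the robot as it stands.
- The arm moves only by the tool apply_moves, never from a script. Its argument "steps" is a list that holds one entry, the list of rows, each a list of 7 numbers: the shift along the tool's x, y, z in cm, then the turn, a rotation vector about the tool's x, y, z in degrees, then the gripper command: -1 is shut, 1 is fully open, values between are in proportion. In form: [[[dx, dy, dz, rx, ry, rz, jaw], ...]]. A call has 1 to 20 rows; each row is the pose to reach, as a shift and turn from the pose commanded when the call began, along the tool's axes at that moment; what a row does not reach only later rows make up. A row lasts 1/8 s, in which the tool goes at most 62.5 mm and 10.7 degrees, less where a joint would pass 70% of its speed; a pose out of reach is approached as far as the arm can. A call with a gripper value outside its range is refused whole. The fingers move at their own pace and stop on an object; the grip force is fixed at half the most. Time passes only in rows, so rows that repeat a pose let the fingers close. It gives the time, the measured TCP pose, the force, the opening and the grip force at its end, in the units of the state.
- bot.read_state(): the state, without advancing time (a new reading comes with each control period).
- bot.capture(name): name is "scene" or "top" or "wrist"; returns the picture (384x512x3 uint8, blue, green, red); there is no depth.
- bot.camera_model(name): a dict with "intrinsics" (3x3 intrinsics, pixels), "k1" (the pictures are not rectified: a ray, as slopes to the right and down, at radius r is drawn at 1 + k1 r^2 times it, then the intrinsics apply), "R" (3x3) and "t" (3): a world point X has camera coordinates R X + t. Camera axes: x right, y down, z forward; pixel columns grow to the right and rows downward; lengths in m; the calibration is good to about 2 mm. A picture is of the moment at which its call begins: read the wrist's pose just before it. camera_model takes no time and is no camera call; for the wrist camera it gives the pose at the moment of the call.
- bot.hand_in(): hands the job in; it is judged then, once.
The state is a dict: "time_s": time; "joint_positions": joint angles; "qvel": joint speeds; "tau": joint torques, N m; "position": TCP position; "tcp_rot": TCP orientation; "force": force on the tool from outside, world axes, zero at the start; "moment": the same for the moment, N m; "opening": opening from 0.0 (shut) to 1.0 (fully open); "grasp_force": force on a finger pad.
Only numpy, scipy, OpenCV 4.12 (cv2) and the standard library are available. Lean on these libraries where they do the work, as an engineer would, in place of code of your own. Each camera call takes 0.05 s, during which the arm holds its last target. There are 200 camera calls.

TASK

Get the hardness tester's stage ready for its daily check: press the mount's release button fully down, twist the V-anvil a quarter turn counter-clockwise, lift it off and stand it upright in the black tray. Load every rectangular reference block into a bay of its own on the stage, lying flat and pushed fully home against both the back rail and that bay's side stop. Leave the round block, the resin puck and the loupe where they are.

Things in the scene. Friction and masses are not known exactly. Their poses are not given: they have to be found in the camera images.
- stage: aluminium stage plate fixed on the bench, 160 (x) x 420 (y) mm, top 40 mm above the bench; origin at its centre at bench level; x away from the robot (turned up to 7 deg), y left. Left (+y) end: round bayonet mount with V-anvil. The rest: four bays with a dark steel back rail along the far (+x) edge and one side stop per bay
- mount (a point): centre of the round bayonet mount, on the top face of the stage plate; the mount is a dark steel ring 88 mm across and 15 mm high with two overhanging lips and two gaps
- release (a joint): travel of the mount's release button in m: 0 = up, anvil locked; 0.010 = fully pressed. It needs about 4 N, moves straight down and stays down when let go. From 0.008 on, its two lock pins are clear of the anvil's lugs
- release_top (a point): centre of the top of the release button, a round grey push button 20 mm across, 60 mm from the mount's centre towards the robot (stage -x), its top 16 mm above the stage plate while up, 6 mm when pressed
- anvil: steel V-anvil, 0.45 kg, 56 mm high; origin: centre of underside, z up. Round foot 48 mm across, 20 high, two lugs along x (66 over both, 14 wide, 6 high). Head from 20 to 56 mm up: 48 along x, flat grip faces 30 mm apart across y. Locked: on the plate, x at -24 deg to stage x. Button down: turns CCW from above about 86 deg to a stop; from 70 deg on the lugs are in the gaps and it lifts straight out
- tray: black open plastic tray fixed on the bench at the left, 120 x 120 mm outside, walls 5 mm thick and 18 mm high; origin at bench level under its centre
- tray_in (a point): centre of the tray's inner floor, 5 mm above the bench; axes as the tray
- block1: one of up to four identical plain steel reference blocks, rectangular, 50 (x) x 32 (y) x 22 (z) mm, about 0.27 kg; starts flat on the bench before or right of the stage; origin at the centre of its underside, z up. Some starts have only three (the absent one reads None from the start)
- block2: one of up to four identical plain steel reference blocks, rectangular, 50 (x) x 32 (y) x 22 (z) mm, about 0.27 kg; starts flat on the bench before or right of the stage; origin at the centre of its underside, z up. Some starts have only three (the absent one reads None from the start)
- block3: one of up to four identical plain steel reference blocks, rectangular, 50 (x) x 32 (y) x 22 (z) mm, about 0.27 kg; starts flat on the bench before or right of the stage; origin at the centre of its underside, z up. Some starts have only three (the absent one reads None from the start)
- block4: one of up to four identical plain steel reference blocks, rectangular, 50 (x) x 32 (y) x 22 (z) mm, about 0.27 kg; starts flat on the bench before or right of the stage; origin at the centre of its underside, z up. Some starts have only three (the absent one reads None from the start)
- bay1 (a point): bay 1 of 4 (1 nearest the mount, 66 mm pitch to stage -y, all alike): where the centre of a block's underside lies, on the plate, when fully home; axes as the stage. Block's 50 mm along x; back rail face 25 mm to +x (14 mm high); side stop face 16 mm to +y (8 thick, 12 high, from 35 mm to -x of here up to the rail). Open to -x; 26 mm free beside the block at -y
- bay2 (a point): bay 2 of 4 (1 nearest the mount, 66 mm pitch to stage -y, all alike): where the centre of a block's underside lies, on the plate, when fully home; axes as the stage. Block's 50 mm along x; back rail face 25 mm to +x (14 mm high); side stop face 16 mm to +y (8 thick, 12 high, from 35 mm to -x of here up to the rail). Open to -x; 26 mm free beside the block at -y
- bay3 (a point): bay 3 of 4 (1 nearest the mount, 66 mm pitch to stage -y, all alike): where the centre of a block's underside lies, on the plate, when fully home; axes as the stage. Block's 50 mm along x; back rail face 25 mm to +x (14 mm high); side stop face 16 mm to +y (8 thick, 12 high, from 35 mm to -x of here up to the rail). Open to -x; 26 mm free beside the block at -y
- bay4 (a point): bay 4 of 4 (1 nearest the mount, 66 mm pitch to stage -y, all alike): where the centre of a block's underside lies, on the plate, when fully home; axes as the stage. Block's 50 mm along x; back rail face 25 mm to +x (14 mm high); side stop face 16 mm to +y (8 thick, 12 high, from 35 mm to -x of here up to the rail). Open to -x; 26 mm free beside the block at -y
- round_block: bystander: round steel disc, 50 mm across, 15 mm high, standing among the blocks; origin at the centre of its underside
- puck: bystander: black resin-mounted specimen, 32 mm across, 20 mm high, standing among the blocks; origin at the centre of its underside
- loupe: bystander: black loupe, 36 mm across, 40 mm high, at the right of the stage; origin at the centre of its underside
Mind the look-alikes: they are no part of the job. What is shaped like the block3 but orange or red is not meant.

How it is judged (in metres and radians):
On the way, in this order (a step that is already met when the one before it is completed fails the run):
1. the release button is fully pressed while the V-anvil still sits in its mount (value of joint release above 0.008 m and distance between anvil and mount below 0.008 m), for 0.1 s.
2. the V-anvil is twisted about a quarter turn while it still sits in its mount (angle between the x axis of anvil and the y axis of stage, either way round below 0.8 rad and distance between anvil and mount below 0.008 m), for 0.1 s.
3. the V-anvil stands upright in the tray, let go (x of anvil in the frame of tray_in between -0.045 and 0.045 m and y of anvil in the frame of tray_in between -0.045 and 0.045 m and z of anvil in the frame of tray_in between -0.004 and 0.006 m and angle between anvil's own z axis and vertical below 0.08 rad and linear speed of anvil below 0.02 m/s and contact force between anvil and the fingers below 0.1 N), for 0.3 s.
At the end, for the whole second after the job is handed in: V-anvil upright (4.5 deg) on the tray floor, within 45 mm of its centre along each tray axis; every block present flat in a bay of its own, within 3 mm of touching back rail and side stop, square within 3.4 deg; all at rest, let go (all of step 3 and ((x of block1 in the frame of bay1 between -0.003 and 0.003 m and y of block1 in the frame of bay1 between -0.003 and 0.003 m and z of block1 in the frame of bay1 between -0.004 and 0.004 m and angle between the x axis of block1 and the x axis of stage, either way round below 0.06 rad) or (x of block1 in the frame of bay2 between -0.003 and 0.003 m and y of block1 in the frame of bay2 between -0.003 and 0.003 m and z of block1 in the frame of bay2 between -0.004 and 0.004 m and angle between the x axis of block1 and the x axis of stage, either way round below 0.06 rad) or (x of block1 in the frame of bay3 between -0.003 and 0.003 m and y of block1 in the frame of bay3 between -0.003 and 0.003 m and z of block1 in the frame of bay3 between -0.004 and 0.004 m and angle between the x axis of block1 and the x axis of stage, either way round below 0.06 rad) or (x of block1 in the frame of bay4 between -0.003 and 0.003 m and y of block1 in the frame of bay4 between -0.003 and 0.003 m and z of block1 in the frame of bay4 between -0.004 and 0.004 m and angle between the x axis of block1 and the x axis of stage, either way round below 0.06 rad)) and linear speed of each of block1, block2, block3, block4 below 0.02 m/s and ((x of block2 in the frame of bay1 between -0.003 and 0.003 m and y of block2 in the frame of bay1 between -0.003 and 0.003 m and z of block2 in the frame of bay1 between -0.004 and 0.004 m and angle between the x axis of block2 and the x axis of stage, either way round below 0.06 rad) or (x of block2 in the frame of bay2 between -0.003 and 0.003 m and y of block2 in the frame of bay2 between -0.003 and 0.003 m and z of block2 in the frame of bay2 between -0.004 and 0.004 m and angle between the x axis of block2 and the x axis of stage, either way round below 0.06 rad) or (x of block2 in the frame of bay3 between -0.003 and 0.003 m and y of block2 in the frame of bay3 between -0.003 and 0.003 m and z of block2 in the frame of bay3 between -0.004 and 0.004 m and angle between the x axis of block2 and the x axis of stage, either way round below 0.06 rad) or (x of block2 in the frame of bay4 between -0.003 and 0.003 m and y of block2 in the frame of bay4 between -0.003 and 0.003 m and z of block2 in the frame of bay4 between -0.004 and 0.004 m and angle between the x axis of block2 and the x axis of stage, either way round below 0.06 rad)) and ((x of block3 in the frame of bay1 between -0.003 and 0.003 m and y of block3 in the frame of bay1 between -0.003 and 0.003 m and z of block3 in the frame of bay1 between -0.004 and 0.004 m and angle between the x axis of block3 and the x axis of stage, either way round below 0.06 rad) or (x of block3 in the frame of bay2 between -0.003 and 0.003 m and y of block3 in the frame of bay2 between -0.003 and 0.003 m and z of block3 in the frame of bay2 between -0.004 and 0.004 m and angle between the x axis of block3 and the x axis of stage, either way round below 0.06 rad) or (x of block3 in the frame of bay3 between -0.003 and 0.003 m and y of block3 in the frame of bay3 between -0.003 and 0.003 m and z of block3 in the frame of bay3 between -0.004 and 0.004 m and angle between the x axis of block3 and the x axis of stage, either way round below 0.06 rad) or (x of block3 in the frame of bay4 between -0.003 and 0.003 m and y of block3 in the frame of bay4 between -0.003 and 0.003 m and z of block3 in the frame of bay4 between -0.004 and 0.004 m and angle between the x axis of block3 and the x axis of stage, either way round below 0.06 rad)) and ((x of block4 in the frame of bay1 between -0.003 and 0.003 m and y of block4 in the frame of bay1 between -0.003 and 0.003 m and z of block4 in the frame of bay1 between -0.004 and 0.004 m and angle between the x axis of block4 and the x axis of stage, either way round below 0.06 rad) or (x of block4 in the frame of bay2 between -0.003 and 0.003 m and y of block4 in the frame of bay2 between -0.003 and 0.003 m and z of block4 in the frame of bay2 between -0.004 and 0.004 m and angle between the x axis of block4 and the x axis of stage, either way round below 0.06 rad) or (x of block4 in the frame of bay3 between -0.003 and 0.003 m and y of block4 in the frame of bay3 between -0.003 and 0.003 m and z of block4 in the frame of bay3 between -0.004 and 0.004 m and angle between the x axis of block4 and the x axis of stage, either way round below 0.06 rad) or (x of block4 in the frame of bay4 between -0.003 and 0.003 m and y of block4 in the frame of bay4 between -0.003 and 0.003 m and z of block4 in the frame of bay4 between -0.004 and 0.004 m and angle between the x axis of block4 and the x axis of stage, either way round below 0.06 rad))).
It fails at once if the round block is shoved more than 60 mm from its place (distance of round_block from where it was at the start of the episode above 0.06 m).
It fails at once if the resin puck is shoved more than 60 mm from its place (distance of puck from where it was at the start of the episode above 0.06 m).
It fails at once if the loupe is shoved more than 60 mm from its place (distance of loupe from where it was at the start of the episode above 0.06 m).
Of block1, block2, block3, block4 only 3 to 4 are there at a start; the rules pass over those that are not, and their reading is None.
At some moment in a run one of block1, block2, block3, block4 may be knocked a few centimetres aside while the robot is not near it.
It also fails if it takes over 210 s, if anything falls off the work surface, if the arm or the gripper's body presses on something with over 40 N, if the wrist force passes 120 N, or if a joint passes its speed limit or range.

## Working session

There is one attempt and no reset: what is moved stays moved. The work goes in short steps, Python scripts to look and compute and a tool call to move; the robot and the scene stay as the last step left them, time stands still between calls to the robot, and variables do not carry over. Pictures are saved under pics/ and viewed, at most 14 in all, crops included, and the job is handed in when it is done.

Besides the shell and the picture viewer there is one more tool, called after "Emit:" by a JSON object that holds its "name" and its "arguments". apply_moves: Moves the arm, as the interface text tells. Its arguments: {"type":"object","properties":{"steps":{"type":"array","items":{"type":"array","items":{"type":"array","items":{"type":"number"}}}}},"required":["steps"]}

```bash
ls; mkdir -p pics
python3 - <<'E'
from rig import bot
import cv2,numpy as np
for n in("scene","top"):
    im=bot.capture(n); cv2.imwrite(f"pics/{n}0.png",im)
    m=bot.camera_model(n); print(n,m)
    
s=bot.read_state();print(s)
E
```

```text
pics
scene {'intrinsics': array([[372.66170173,   0.        , 251.89833494],
       [  0.        , 372.66170173, 195.45888456],
       [  0.        ,   0.        ,   1.        ]]), 'k1': -0.09653974245213207, 'R': array([[ 0.63859696,  0.76933355, -0.01788351],
       [ 0.51058994, -0.44098104, -0.73812847],
       [-0.57575328,  0.46223546, -0.67442312]]), 't': array([-0.30342332, -0.19084395,  1.2531927 ])}
top {'intrinsics': array([[402.5151087 ,   0.        , 258.72595341],
       [  0.        , 402.5151087 , 196.02095746],
       [  0.        ,   0.        ,   1.        ]]), 'k1': -0.06609850131362338, 'R': array([[-3.40917744e-04, -9.99988402e-01, -4.80416021e-03],
       [-9.78116180e-01,  1.33300308e-03, -2.08055188e-01],
       [ 2.08059179e-01,  4.62809713e-03, -9.78105290e-01]]), 't': array([0.00833683, 0.46459733, 0.99969172])}
{'time_s': 0.1, 'joint_positions': array([-8.35091158e+01,  3.02726910e+01,  8.21484952e+01,  7.61847271e-04,
        6.76905786e+01, -1.02263304e+01]), 'qvel': array([ 0.05466911, -0.18736749, -0.16392521,  0.05090467, -0.00870369,
       -0.00280533]), 'tau': array([-6.84959673e-05, -4.40984023e+01, -1.77151233e+01,  6.33804803e-02,
        5.33924368e-02, -5.84303302e-05]), 'position': array([ 0.17974883, -0.59792925,  0.2326827 ]), 'tcp_rot': array([[ 9.57737606e-01,  2.87643241e-01, -2.08290415e-04],
       [ 2.87643093e-01, -9.57735709e-01,  1.93954998e-03],
       [ 3.58411274e-04, -1.91749325e-03, -9.99998097e-01]]), 'force': array([ 0.25555968, -0.57655427, -0.13291274]), 'moment': array([-0.0028872 ,  0.00919669, -0.04026795]), 'grasp_force': 0.0, 'opening': 0.9988737243017799}
```

View pics/top0.png

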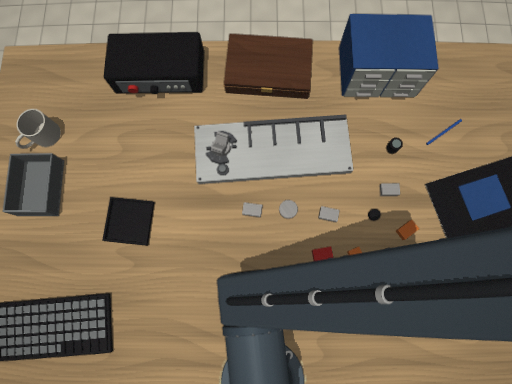

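View pics/scene0.png

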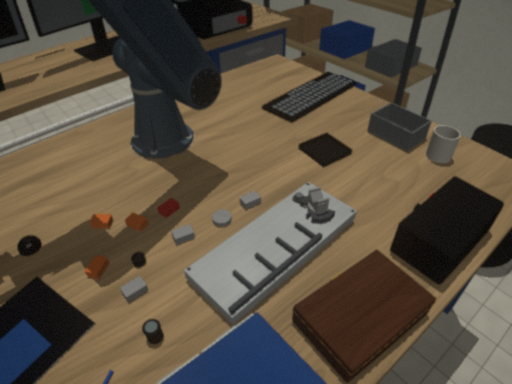

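Three grey blocks are visible: top view at (252,210), (329,214) and (390,190). The disc is at (288,209), the puck at (374,214), the loupe at (395,146) and the tray at (130,221). The anvil is at (221,145), with its button at (222,170). The orange and red blocks are decoys.

```bash
cat > h.py <<'E'
from rig import bot
import cv2,numpy as np
def und(m,uv):
    return cv2.undistortPoints(np.array(uv,float).reshape(-1,1,2),m["intrinsics"],np.array([m["k1"],0,0,0.])).reshape(-1,2)
def rays(m,uv):
    n=und(m,uv); R,t=np.array(m["R"]),np.array(m["t"])
    return -R.T@t,(R.T@np.c_[n,np.ones(len(n))].T).T
def plane(m,uv,z):
    c,d=rays(m,uv); return c+d*((z-c[2])/d[:,2])[:,None]
def tri(obs):  # [(model,uv)...] -> least squares point, residual
    A=np.zeros((3,3));b=np.zeros(3);L=[]
    for m,uv in obs:
        c,d=rays(m,[uv]);d=d[0]/np.linalg.norm(d);P=np.eye(3)-np.outer(d,d);A+=P;b+=P@c;L.append((P,c))
    x=np.linalg.solve(A,b);return x,max(np.linalg.norm(P@(x-c)) for P,c in L)
def proj(m,X):
    rv=cv2.Rodrigues(np.array(m["R"]))[0]
    return cv2.projectPoints(np.array(X,float).reshape(-1,1,3),rv,np.array(m["t"]),m["intrinsics"],np.array([m["k1"],0,0,0.]))[0].reshape(-1,2)
def grey(im,lo=110,smax=40):
    h=cv2.cvtColor(im,cv2.COLOR_BGR2HSV); return ((h[...,1]<smax)&(h[...,2]>lo)).astype(np.uint8)*255
def blobs(mask,amin,amax):
    cs,_=cv2.findContours(mask,cv2.RETR_EXTERNAL,cv2.CHAIN_APPROX_NONE)
    return [c for c in cs if amin<cv2.contourArea(c)<amax]
def snap(n,f=None):
    m=bot.camera_model(n);im=bot.capture(n)
    if f:cv2.imwrite(f"pics/{f}.png",im)
    return m,im
def go(p,yaw):
    """shift (cm) and turn (deg) in tool axes from here to TCP p, tool down, tool x at yaw deg"""
    from scipy.spatial.transform import Rotation as Ro
    s=bot.read_state();R=s["tcp_rot"];y=np.radians(yaw)
    T=np.array([[np.cos(y),np.sin(y),0],[np.sin(y),-np.cos(y),0],[0,0,-1]])
    print("move",np.round(R.T@(np.array(p)-s["position"])*100,2),np.round(Ro.from_matrix(R.T@T).as_rotvec(degrees=True),2),"tcp",np.round(s["position"],4),"F",np.round(s["force"],1))
E
python3 - <<'E'
from h import *
s=bot.read_state();m=bot.camera_model("wrist");R=np.array(m["R"]);c=-R.T@np.array(m["t"])
print("wrist cam in tool:",s["tcp_rot"].T@(c-s["position"]),"\naxes",np.round(s["tcp_rot"].T@R.T,3),m["intrinsics"][0,0],m["k1"])
for n in("top","scene"):
    m=bot.camera_model(n);im=cv2.imread(f"pics/{n}0.png")
    for c in blobs(grey(im),60,40000):
        r=cv2.minAreaRect(c);print(n,np.round(r[0],1),np.round(r[1],1),round(r[2]),cv2.contourArea(c),np.round(plane(m,[r[0]],.022),3))
E
```

```text
wrist cam in tool: [ 0.08460411  0.00018265 -0.15098134] 
axes [[ 0.001 -0.952 -0.305]
 [ 1.     0.001  0.   ]
 [ 0.    -0.305  0.952]] 298.383973207044 0.025697262256312015
top [382.6 294.6] [18.2 14.9] 83 102.0 [[ 0.212 -0.309  0.022]]
top [328.9 213.7] [18.5 11.4] 12 184.5 [[ 0.422 -0.178  0.022]]
top [251.6 209.2] [18.4 11.7] 7 186.5 [[0.435 0.027 0.022]]
top [288.2 208.8] [17.  17.7] 45 234.5 [[ 0.436 -0.07   0.022]]
top [390.  188.5] [11. 18.] 90 174.5 [[ 0.491 -0.346  0.022]]
top [272.3 148. ] [ 56.5 156.7] 86 7687.5 [[ 0.605 -0.029  0.022]]
top [ 26.9 124.6] [25.4 38.4] 60 87.0 [[0.68  0.671 0.022]]
top [255.5  33.5] [ 67. 511.] 90 17249.5 [[0.962 0.017 0.022]]
scene [177.6 368.6] [ 2.9 50.2] 54 79.0 [[ 0.706 -0.368  0.022]]
scene [226.8 332.3] [ 3.  62.2] 53 105.0 [[ 0.706 -0.255  0.022]]
scene [132.7 285.8] [10.6 23.4] 60 216.0 [[ 0.49  -0.348  0.022]]
scene [478.5 327. ] [112.  65.] 90 5120.0 [[1.03  0.128 0.022]]
scene [182.  231.1] [ 8.4 19.4] 69 139.0 [[ 0.423 -0.179  0.022]]
scene [221.5 216. ] [12. 17.] 90 160.0 [[ 0.444 -0.074  0.022]]
scene [249.5 196.9] [ 7.6 18.3] 67 104.0 [[0.435 0.025 0.022]]
scene [271.5 243.2] [ 61.8 173.8] 54 6711.5 [[ 0.594 -0.038  0.022]]
scene [ 66.3 127.9] [  4.2 143.2] 69 400.0 [[-0.269 -0.238  0.022]]
scene [ 63.4 111. ] [ 25.5 144.9] 69 3162.5 [[-0.402 -0.205  0.022]]
```

Run:
```python
from h import *
go([0.56,0.0,0.32],0)
```

```text
move [ 53.62 -46.34  -8.62] [-0.11 -0.   16.72] tcp [ 0.1797 -0.5979  0.2327] F [ 0.3 -0.6 -0.1]
```

Emit:
{"name": "apply_moves", "arguments": {"steps": [[[53.6,-46.3,-8.6,-0.1,0,16.7,-1],[53.6,-46.3,-8.6,-0.1,0,16.7,-1],[53.6,-46.3,-8.6,-0.1,0,16.7,-1],[53.6,-46.3,-8.6,-0.1,0,16.7,-1],[53.6,-46.3,-8.6,-0.1,0,16.7,-1],[53.6,-46.3,-8.6,-0.1,0,16.7,-1],[53.6,-46.3,-8.6,-0.1,0,16.7,-1],[53.6,-46.3,-8.6,-0.1,0,16.7,-1],[53.6,-46.3,-8.6,-0.1,0,16.7,-1],[53.6,-46.3,-8.6,-0.1,0,16.7,-1],[53.6,-46.3,-8.6,-0.1,0,16.7,-1],[53.6,-46.3,-8.6,-0.1,0,16.7,-1],[53.6,-46.3,-8.6,-0.1,0,16.7,-1],[53.6,-46.3,-8.6,-0.1,0,16.7,-1],[53.6,-46.3,-8.6,-0.1,0,16.7,-1],[53.6,-46.3,-8.6,-0.1,0,16.7,-1]]]}}

```text
time_s: 2.1
position: [0.5595, -0.0019, 0.3195]
tcp_rot: [[1.0, -0.001, -0.0], [-0.001, -1.0, -0.002], [-0.0, 0.002, -1.0]]
force: [0.1, -0.1, -0.8]
opening: 0.005
grasp_force: 0.0
```

Run:
```python
from h import *
m,im=snap("wrist","w1"); import pickle; pickle.dump(m,open("w1.pkl","wb"))
go([0.56,0.0,0.32],0)
```

```text
move [ 0.04 -0.18 -0.04] [ 0.1  -0.01 -0.07] tcp [ 0.5596 -0.0018  0.3196] F [-0.3  0.8  0.1]
```

View pics/w1.png

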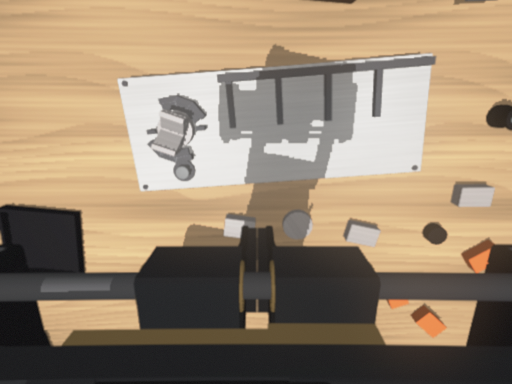

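The wrist view shows the stage with corners at (120,80), (434,56), (420,170) and (141,191). The anvil is at (173,130), the button at (183,172), and the four stops hang from the rail at columns 232 to 378.

Run:
```python
from h import *
import pickle
m=pickle.load(open("w1.pkl","rb"));im=cv2.imread("pics/w1.png")
c=plane(m,[(120,80),(434,56),(420,170),(141,191)],.04);print(np.round(c,4))
for a,b in((0,1),(3,2)):
  d=c[a]-c[b];print("yaw",np.degrees(np.arctan2(-d[0],d[1])),np.linalg.norm(d))
print("centre",c.mean(0))
print("button .056",plane(m,[(183,172)],.056),"anvil .09",plane(m,[(173,130)],.09))
a=cv2.resize(im[80:200,110:230],None,fx=4.8,fy=4.8,interpolation=cv2.INTER_CUBIC)
b=cv2.resize(im[45:145,215:445],None,fx=3.4,fy=3.4,interpolation=cv2.INTER_CUBIC)
cv2.imwrite("pics/c1.png",a);cv2.imwrite("pics/c2.png",b)
```

```text
[[ 0.6628  0.1807  0.04  ]
 [ 0.6913 -0.2347  0.04  ]
 [ 0.5383 -0.243   0.04  ]
 [ 0.5064  0.1719  0.04  ]]
yaw 3.9246401879703297 0.4164434296286476
yaw 4.397580798025301 0.41613855296861363
centre [ 0.59968456 -0.03126479  0.04      ]
button .056 [[0.53985965 0.10255447 0.056     ]] anvil .09 [[0.60253515 0.10225836 0.09      ]]
```

View pics/c1.png

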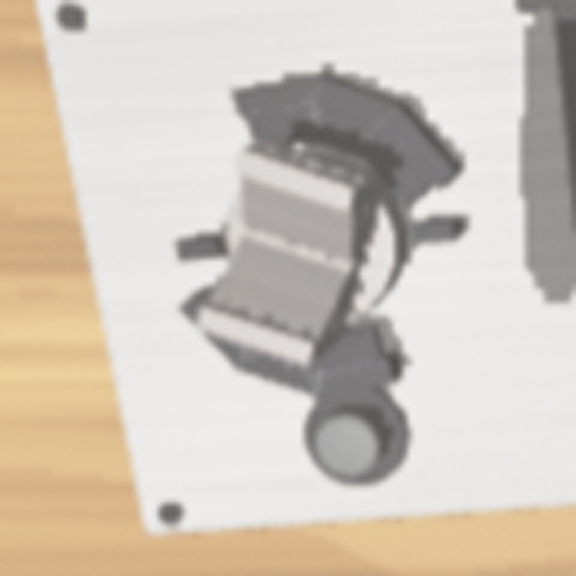

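View pics/c2.png

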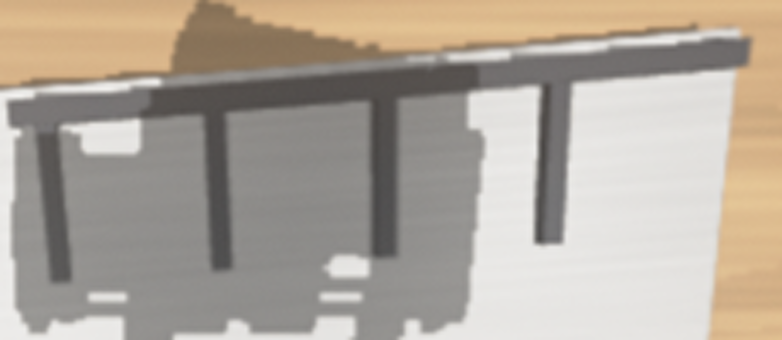

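Run:
```python
from h import *
go([0.46,0.10,0.2],4)
```

```text
move [ -9.98 -10.19  11.94] [ 0.1  -0.   -4.07] tcp [ 0.5596 -0.0018  0.3196] F [-0.3  0.8  0.1]
```

Emit:
{"name": "apply_moves", "arguments": {"steps": [[[-10,-10.2,11.9,0.1,0,-4,-1],[-10,-10.2,11.9,0.1,0,-4,-1],[-10,-10.2,11.9,0.1,0,-4,-1],[-10,-10.2,11.9,0.1,0,-4,-1],[-10,-10.2,11.9,0.1,0,-4,-1],[-10,-10.2,11.9,0.1,0,-4,-1],[-10,-10.2,11.9,0.1,0,-4,-1]]]}}

```text
time_s: 3.02
position: [0.4615, 0.1002, 0.2012]
tcp_rot: [[0.998, 0.069, 0.003], [0.069, -0.998, -0.0], [0.003, 0.0, -1.0]]
force: [0.3, 0.2, 0.4]
opening: 0.006
grasp_force: 0.0
```

Run:
```python
from h import *
m,im=snap("wrist","w2"); import pickle; pickle.dump(m,open("w2.pkl","wb"))
print(bot.read_state()["position"]); print(proj(m,[(.539,.103,.056),(.599,.107,.04),(.599,.107,.096)]))
```

```text
[0.46109165 0.10025912 0.20098905]
[[259.14239655 103.37847045]
 [259.36700261  35.72551632]
 [260.01478668  21.50320446]]
```

View pics/w2.png

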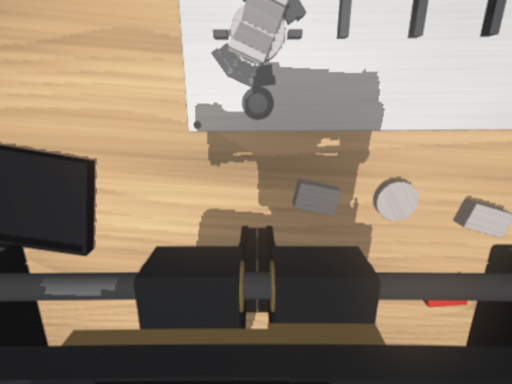

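Run:
```python
from h import *
import pickle
m1,m2=[pickle.load(open(f"w{i}.pkl","rb")) for i in(1,2)]
print("button",tri([(m1,(182.3,172.9)),(m2,(258.5,102))]), plane(m2,[(258.5,102)],.056))
print("anvil",plane(m1,[(168.5,133.8)],.096))
go([.539,.103,.085],4)
```

```text
button (array([0.53979   , 0.10329586, 0.05905704]), np.float64(0.0006340772615114688)) [[0.54020593 0.10369907 0.056     ]]
anvil [[0.59855615 0.10657099 0.096     ]]
move [ 7.77  0.26 11.62] [ 0.01 -0.12 -0.04] tcp [0.4611 0.1003 0.201 ] F [-0.9  0.1  0. ]
```

Emit:
{"name": "apply_moves", "arguments": {"steps": [[[7.8,0.3,6,0,0,0,-1],[7.8,0.3,6,0,0,0,-1],[7.8,0.3,9,0,0,0,-1],[7.8,0.3,12,0,0,0,-1],[7.8,0.3,13,0,0,0,-1],[7.8,0.3,13.3,0,0,0,-1],[7.8,0.3,13.6,0,0,0,-1],[7.8,0.3,13.9,0,0,0,-1],[7.8,0.3,14.2,0,0,0,-1],[7.8,0.3,14.4,0,0,0,-1],[7.8,0.3,14.4,0,0,0,-1]]]}}

```text
time_s: 4.45
position: [0.5381, 0.1032, 0.0572]
tcp_rot: [[0.998, 0.07, 0.001], [0.07, -0.998, -0.0], [0.001, 0.0, -1.0]]
force: [-3.2, -2.4, 9.7]
opening: 0.009
grasp_force: 4.7
```

Emit:
{"name": "apply_moves", "arguments": {"steps": [[[0,0,0.2,0,0,0,-1],[0,0,0.4,0,0,0,-1],[0,0,0.4,0,0,0,-1]]]}}

```text
time_s: 4.82
position: [0.5382, 0.1032, 0.0567]
tcp_rot: [[0.997, 0.071, 0.002], [0.071, -0.997, -0.001], [0.002, 0.001, -1.0]]
force: [-9.3, -3.1, 35.2]
opening: 0.005
grasp_force: 17.4
```

Emit:
{"name": "apply_moves", "arguments": {"steps": [[[0,0,-5,0,0,0,-1],[0,0,-10.5,0,0,0,1],[0,0,-10.5,0,0,0,1],[3,0,-10.5,0,0,12,1],[6,0,-10.5,0,0,24,1],[6,0,-10.5,0,0,24,1],[6,0,-10.5,0,0,24,1]]]}}

```text
time_s: 5.7
position: [0.5976, 0.1077, 0.1557]
tcp_rot: [[0.94, -0.341, -0.002], [-0.341, -0.94, 0.0], [-0.002, 0.0, -1.0]]
force: [0.3, 1.0, 0.5]
opening: 0.605
grasp_force: 0.0
```

Run:
```python
from h import *
go([.5990,.107,.074],-20)
```

```text
move [0.17 0.02 8.17] [0.01 0.09 0.05] tcp [0.5976 0.1077 0.1557] F [0.3 1.  0.5]
```

Emit:
{"name": "apply_moves", "arguments": {"steps": [[[0.2,0,0,0,0,0,1],[0.2,0,2,0,0,0,1],[0.2,0,4,0,0,0,1],[0.2,0,6,0,0,0,1],[0.2,0,8.2,0,0,0,1],[0.2,0,8.2,0,0,0,1],[0.2,0,8.2,0,0,0,-1],[0.2,0,8.2,0,0,0,-1],[0.2,0,8.2,0,0,0,-1],[0.2,0,8.2,0,0,0,-1],[0.2,0,8.2,0,0,0,-1],[0.2,0,8.2,0,0,0,-1],[0.2,0,8.2,0,0,0,-1],[0.2,0,8.2,0,0,0,-1]]]}}

```text
time_s: 7.45
position: [0.6002, 0.1071, 0.0754]
tcp_rot: [[0.94, -0.342, 0.001], [-0.342, -0.94, 0.0], [0.001, -0.001, -1.0]]
force: [2.1, 2.1, 0.4]
opening: 0.342
grasp_force: 30.0
```

Emit:
{"name": "apply_moves", "arguments": {"steps": [[[0,0,0,0,0,-7,-1],[0,0,0,0,0,-14,-1],[0,0,0,0,0,-21,-1],[0,0,0,0,0,-28,-1],[0,0,0,0,0,-35,-1],[0,0,0,0,0,-42,-1],[0,0,0,0,0,-49,-1],[0,0,0,0,0,-56,-1],[0,0,0,0,0,-63,-1],[0,0,0,0,0,-70,-1],[0,0,0,0,0,-76,-1],[0,0,0,0,0,-80,-1],[0,0,0,0,0,-80,-1],[0,0,0,0,0,-80,-1]]]}}

```text
time_s: 9.2
position: [0.598, 0.1071, 0.0755]
tcp_rot: [[0.5, 0.866, -0.003], [0.866, -0.5, 0.0], [-0.002, -0.003, -1.0]]
force: [-5.2, 1.2, 5.5]
opening: 0.338
grasp_force: 30.0
```

Run:
```python
from h import *
s=bot.read_state();print(s["moment"],s["force"],s["joint_positions"])
m,im=snap("wrist","w3")
m,im=snap("top","t3"); c=cv2.resize(im[110:190,190:290],None,fx=6,fy=6,interpolation=cv2.INTER_CUBIC)
```

```text
[0.21177934 0.65322998 0.0323328 ] [-5.24989859  1.21900689  5.45817282] [-3.79697919e-01  4.09831305e+01  9.13539799e+01  1.32567149e-02
  4.78613403e+01  2.96361158e+01]
```

View pics/w3.png

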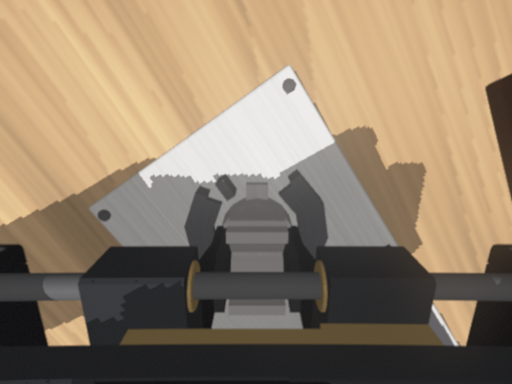

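The anvil has turned and its lug now sits in the gap (258,190). Next I lift it and measure the tray.

Emit:
{"name": "apply_moves", "arguments": {"steps": [[[0,0,-1,0,0,0,-1],[0,0,-2,0,0,0,-1],[0,0,-4,0,0,0,-1],[0,0,-8,0,0,0,-1],[0,0,-11,0,0,0,-1],[0,0,-11,0,0,0,-1]]]}}

```text
time_s: 10.05
position: [0.6023, 0.1064, 0.1883]
tcp_rot: [[0.5, 0.866, 0.008], [0.866, -0.5, -0.001], [0.003, 0.007, -1.0]]
force: [0.0, -0.9, -5.3]
opening: 0.341
grasp_force: 30.0
```

Run:
```python
from h import *
P=[]
for n,box in(("top",(90,180,170,260)),("scene",(290,125,360,175))):
    m=bot.camera_model(n);im=cv2.imread(f"pics/{n}0.png");x0,y0,x1,y1=box
    g=np.zeros(im.shape[:2],np.uint8);g[y0:y1,x0:x1]=(im[y0:y1,x0:x1].max(2)<70)*255
    c=max(blobs(g,200,9000),key=cv2.contourArea)
    r=cv2.minAreaRect(np.float32(plane(m,c.reshape(-1,2),.018)[:,:2]));print(n,r)
go([0,0,0],90)
print(bot.read_state()["opening"])
```

```text
top ((0.40459775924682617, 0.3566229045391083), (0.12435773760080338, 0.11979316174983978), 84.63845825195312)
scene ((0.4130151569843292, 0.35004788637161255), (0.13251398503780365, 0.1346590369939804), 83.6632080078125)
move [-39.39 -46.98  18.35] [  0.47  -0.08 -29.99] tcp [0.6023 0.1064 0.1883] F [ 0.  -0.9 -5.3]
0.3411676980258407
```

Run:
```python
from h import *
go([.406,.356,.12],60)
```

```text
move [ 11.78 -29.52   6.66] [ 0.42 -0.2   0.01] tcp [0.6023 0.1064 0.1883] F [ 0.  -0.9 -5.3]
```

Emit:
{"name": "apply_moves", "arguments": {"steps": [[[2,-5,0,0,0,0,-1],[4,-10,0,0,0,0,-1],[6,-15,0,0.2,0,0,-1],[8,-20,2,0.4,0,0,-1],[10,-25,5,0.4,0,0,-1],[11.8,-29.5,6.7,0.4,0,0,-1],[11.8,-29.5,6.7,0.4,0,0,-1],[11.8,-29.5,6.7,0.4,0,0,-1],[11.8,-29.5,6.7,0.4,0,0,-1]]]}}

```text
time_s: 11.18
position: [0.4044, 0.3558, 0.1184]
tcp_rot: [[0.501, 0.865, -0.005], [0.865, -0.501, 0.004], [0.001, -0.006, -1.0]]
force: [-0.4, -0.5, -4.6]
opening: 0.345
grasp_force: 30.0
```

Run:
```python
from h import *
go([.406,.356,.0425],60)
```

```text
move [0.09 0.17 7.59] [-0.34 -0.05 -0.07] tcp [0.4044 0.3558 0.1184] F [-0.4 -0.5 -4.6]
```

Emit:
{"name": "apply_moves", "arguments": {"steps": [[[0.1,0.2,3,0,0,0,-1],[0.1,0.2,5,0,0,0,-1],[0.1,0.2,6.5,0,0,0,-1],[0.1,0.2,7.3,0,0,0,-1],[0.1,0.2,7.6,0,0,0,-1],[0.1,0.2,7.6,0,0,0,-1]]]}}

```text
time_s: 11.92
position: [0.4053, 0.3567, 0.0426]
tcp_rot: [[0.5, 0.866, -0.005], [0.866, -0.5, 0.004], [0.001, -0.006, -1.0]]
force: [-0.8, -0.7, -5.6]
opening: 0.343
grasp_force: 30.0
```

Emit:
{"name": "apply_moves", "arguments": {"steps": [[[0,0,0.1,0,0,0,-1],[0,0,0.2,0,0,0,-1],[0,0,0.25,0,0,0,-1]]]}}

```text
time_s: 12.3
position: [0.4052, 0.3569, 0.0405]
tcp_rot: [[0.5, 0.866, -0.005], [0.866, -0.5, 0.004], [0.001, -0.006, -1.0]]
force: [-0.6, -0.5, 2.5]
opening: 0.339
grasp_force: 30.0
```

Contact with the tray floor, so I release and rise.

Emit:
{"name": "apply_moves", "arguments": {"steps": [[[0,0,0,0,0,0,0],[0,0,0,0,0,0,0.5],[0,0,0,0,0,0,1],[0,0,0,0,0,0,1],[0,0,0,0,0,0,1],[0,0,-4,0,0,0,1],[0,0,-10,0,0,0,1],[0,0,-16,0,0,0,1],[0,0,-22,0,0,0,1],[0,0,-22,0,0,0,1]]]}}

```text
time_s: 13.55
position: [0.4091, 0.3576, 0.2652]
tcp_rot: [[0.5, 0.866, 0.005], [0.866, -0.5, 0.01], [0.011, -0.001, -1.0]]
force: [1.0, 0.4, -0.7]
opening: 1.001
grasp_force: 0.0
```

Run:
```python
from h import *
import pickle
mt,it=snap("top","t4");ms,isc=snap("scene","s4")
cv2.imwrite("pics/v4.png",np.hstack([cv2.resize(it[180:260,80:180],(400,320)),cv2.resize(isc[110:190,280:380],(400,320))]))
go([.50,-.12,.30],4)
```

```text
move [-36.5   31.89  -4.21] [-0.36  0.13 56.02] tcp [0.406  0.3557 0.2602] F [-0.9 -0.3  0.1]
```

View pics/v4.png

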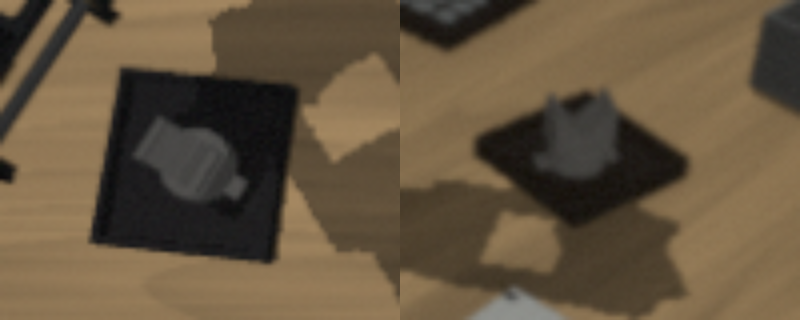

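The anvil stands upright in the tray. Next I take a second view of the bays and blocks.

Emit:
{"name": "apply_moves", "arguments": {"steps": [[[-36.5,31.9,-4.2,-0.3,0,56,1],[-36.5,31.9,-4.2,-0.3,0,56,1],[-36.5,31.9,-4.2,-0.3,0,56,1],[-36.5,31.9,-4.2,-0.3,0,56,1],[-36.5,31.9,-4.2,-0.3,0,56,1],[-36.5,31.9,-4.2,-0.3,0,56,1],[-36.5,31.9,-4.2,-0.3,0,56,1],[-36.5,31.9,-4.2,-0.3,0,56,1],[-36.5,31.9,-4.2,-0.3,0,56,1],[-36.5,31.9,-4.2,-0.3,0,56,1],[-36.5,31.9,-4.2,-0.3,0,56,1],[-36.5,31.9,-4.2,-0.3,0,56,1],[-36.5,31.9,-4.2,-0.3,0,56,1]]]}}

```text
time_s: 15.28
position: [0.5003, -0.119, 0.2997]
tcp_rot: [[0.997, 0.071, -0.003], [0.071, -0.997, -0.001], [-0.003, 0.001, -1.0]]
force: [-0.8, 0.0, 0.4]
opening: 0.996
grasp_force: 0.0
```

Run:
```python
from h import *
import pickle
m,im=snap("wrist","w5");pickle.dump(m,open("w5.pkl","wb"))
cv2.imwrite("pics/w5b.png",cv2.resize(im[:260],(800,406),interpolation=cv2.INTER_CUBIC))
go([.50,-.12,.30],4)
```

```text
move [-0.04  0.08 -0.03] [0.03 0.18 0.09] tcp [ 0.5004 -0.1192  0.2997] F [ 0.4  0.  -1.1]
```

View pics/w5b.png

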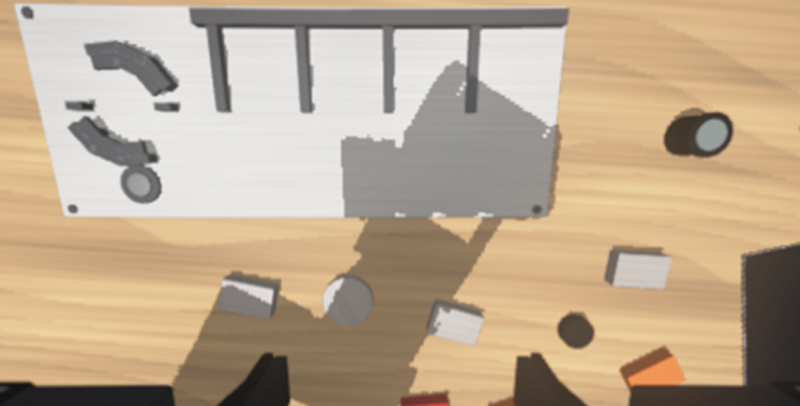

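Run:
```python
from h import *
import pickle
m=pickle.load(open("w5.pkl","rb"));im=cv2.imread("pics/w5.png");g=im.max(2).astype(int)
yaw=np.radians(4.1);ex=np.array([np.cos(yaw),np.sin(yaw)]);ey=np.array([-ex[1],ex[0]])
def st(P):return np.c_[P[:,:2]@ex,P[:,:2]@ey]
# near edge of stage
e=[]
for c in range(60,340,10):
    col=im[100:160,c].astype(int);sat=col.max(1)-col.min(1);r=np.argmax(sat>45);e.append((c,100+r-.5))
P=plane(m,e,.04);k=np.polyfit(P[:,1],P[:,0],1);print("near edge yaw",-np.degrees(np.arctan(k[0])),"res",np.std(P[:,0]-np.polyval(k,P[:,1])))
# rail bottom edge
e=[]
for c in [150,155,160,165,170,175,180,205,210,215,220,225,230,235,260,265,270,275,280,285,310,320,330,340,350]:
    col=g[:45,c];i=np.where(col<125)[0]
    if len(i):e.append((c,i[-1]+.5))
print(e)
P=plane(m,e,.04);k=np.polyfit(P[:,1],P[:,0],1);print("rail yaw",-np.degrees(np.arctan(k[0])),np.std(P[:,0]-np.polyval(k,P[:,1])))
print("rail s",np.median(st(P)[:,0]))
for r in(24,28,32,36,40,60):
    row=g[r];d=np.where(row[120:350]<112)[0]+120;sp=np.split(d,np.where(np.diff(d)>1)[0]+1);
    o=[]
    for a in sp:
        if 3<len(a)<20:
            o.append((a[0],a[-1],*np.round([st(plane(m,[(a[-1]+.5,r)],z))[0,1] for z in(.04,.052)],4)))
    print(r,o)
print(im[60,130:240:3].max(1))
```

```text
near edge yaw 3.9737465048518605 res 0.000831367754102556
[(150, np.float64(17.5)), (155, np.float64(17.5)), (160, np.float64(17.5)), (165, np.float64(17.5)), (170, np.float64(17.5)), (175, np.float64(17.5)), (180, np.float64(17.5)), (205, np.float64(17.5)), (210, np.float64(17.5)), (215, np.float64(17.5)), (220, np.float64(17.5)), (225, np.float64(17.5)), (230, np.float64(17.5)), (235, np.float64(17.5)), (260, np.float64(17.5)), (265, np.float64(17.5)), (270, np.float64(17.5)), (275, np.float64(17.5)), (280, np.float64(17.5)), (285, np.float64(17.5)), (310, np.float64(17.5)), (320, np.float64(17.5)), (330, np.float64(17.5)), (340, np.float64(16.5)), (350, np.float64(16.5))]
rail yaw 4.313347316076603 0.00019123307837143848
rail s 0.6628461636504018
24 [(np.int64(134), np.int64(142), np.float64(-0.0163), np.float64(-0.0203))]
28 [(np.int64(135), np.int64(142), np.float64(-0.0157), np.float64(-0.0198))]
32 [(np.int64(135), np.int64(143), np.float64(-0.0164), np.float64(-0.0204))]
36 [(np.int64(138), np.int64(143), np.float64(-0.0159), np.float64(-0.0199))]
40 [(np.int64(140), np.int64(144), np.float64(-0.0165), np.float64(-0.0206))]
60 [(np.int64(143), np.int64(146), np.float64(-0.0162), np.float64(-0.0203)), (np.int64(298), np.int64(304), np.float64(-0.2149), np.float64(-0.2132))]
[229 229 218 114 114  80 209 227 227 228 228 227 228 228 229 229 229 229
 230 230 222 121 121 159 230 229 230 229 229 229 229 229 229 229 230 230
 230]
```

```bash
cat >> h.py <<'E'
def blocks(m,im,smax=45,lo=60,amin=60,roi=None):
    """rects (centre, sides mm, yaw of long side) of low-saturation block tops at z=.022"""
    out=[]
    for c in blobs(cv2.morphologyEx(grey(im,lo,smax),cv2.MORPH_OPEN,np.ones((3,3))),amin,3000):
        P=plane(m,c.reshape(-1,2),.022)[:,:2]
        (cx,cy),(w,h),a=cv2.minAreaRect(np.float32(P*1000))
        if w<h:w,h,a=h,w,a-90
        if 35<w<75 and 22<h<55:out.append((round(cx),round(cy),round(w),round(h),round((a+90)%180-90,1)))
    return out
E
python3 - <<'E'
from h import *
import pickle
for n,f in(("top","top0"),("top","t4"),("scene","scene0"),("scene","s4")):
    print(f,blocks(bot.camera_model(n),cv2.imread(f"pics/{f}.png")))
for w in("w1","w2","w5"):
  for lo in(60,190):
    print(w,lo,blocks(pickle.load(open(w+".pkl","rb")),cv2.imread(f"pics/{w}.png"),lo=lo))
for n in("top","scene"):
    m,im=snap(n,n+"5");print(n,blocks(m,im))
E
```

```text
top0 [(211, -310, 51, 42, 7.1), (422, -177, 50, 34, 77.1), (434, 26, 50, 33, 81.7), (436, -70, 48, 46, 89.9), (489, -345, 53, 33, 89.9)]
t4 [(411, 365, 54, 46, 58.7), (422, -177, 50, 34, 77.1), (434, 26, 50, 33, 81.7), (436, -70, 48, 46, 89.9), (489, -345, 53, 33, 89.9)]
scene0 [(496, -348, 50, 44, -89.4), (430, -182, 50, 47, 76.3), (448, -77, 54, 44, -37.2), (443, 21, 56, 48, 82.2)]
s4 [(496, -348, 50, 44, -89.4), (431, -181, 49, 46, 77.4), (448, -77, 54, 44, -37.2), (442, 20, 54, 48, 83.4)]
w1 60 [(324, -2, 48, 47, 89.9), (427, -176, 55, 37, 77.8), (439, 26, 49, 40, 82.8), (443, -69, 50, 46, 1.5), (492, -341, 61, 35, -90.0)]
w1 190 [(423, -178, 48, 30, 77.1), (490, -347, 48, 30, -89.7)]
w2 60 [(310, 90, 35, 32, -86.0), (426, -171, 64, 33, 77.1), (441, -64, 53, 47, 51.7), (438, 28, 52, 35, 82.3)]
w2 190 [(422, -178, 48, 29, 77.1), (440, -67, 46, 45, -85.9)]
w5 60 [(426, -178, 51, 35, 77.1), (441, -72, 48, 47, 4.1), (438, 24, 52, 37, 82.2), (491, -343, 57, 33, -89.9)]
w5 190 [(422, -180, 44, 30, 77.4), (490, -347, 48, 30, -89.7)]
top [(489, -345, 53, 33, 89.9)]
scene [(496, -349, 50, 44, -89.4), (431, -181, 49, 47, 76.3), (448, -77, 54, 44, -37.2), (443, 20, 55, 47, 78.7)]
```

Run:
```python
from h import *
import pickle
m5=pickle.load(open("w5.pkl","rb"));mt=bot.camera_model("top")
# height check of B's and C's top faces from their bright tops in two views
for a,b in(((422,-178),(422,-180)),((490,-346),(490,-347))):
    print(tri([(mt,proj(mt,[(a[0]/1e3,a[1]/1e3,.022)])[0]),(m5,proj(m5,[(b[0]/1e3,b[1]/1e3,.022)])[0])]))
go([.434,.026,.14],82)
```

```text
(array([ 0.42202692, -0.1790283 ,  0.0218354 ]), np.float64(0.0009859025789176103))
(array([ 0.49003191, -0.34615928,  0.02273817]), np.float64(0.0004198406577366574))
move [ -5.55 -15.    15.98] [ -0.08   0.17 -77.94] tcp [ 0.5004 -0.1195  0.2998] F [-0.4 -0.3 -0.9]
```

Emit:
{"name": "apply_moves", "arguments": {"steps": [[[-5.5,-15,8,0,0.2,-78,1],[-5.5,-15,8,0,0.2,-78,1],[-5.5,-15,8,0,0.2,-78,1],[-5.5,-15,12,0,0.2,-78,1],[-5.5,-15,16,0,0.2,-78,1],[-5.5,-15,16,0,0.2,-78,1],[-5.5,-15,16,0,0.2,-78,1],[-5.5,-15,16,0,0.2,-78,1],[-5.5,-15,16,0,0.2,-78,1],[-5.5,-15,16,0,0.2,-78,1]]]}}

```text
time_s: 16.68
position: [0.4347, 0.0257, 0.1398]
tcp_rot: [[0.14, 0.99, -0.0], [0.99, -0.14, 0.001], [0.001, -0.001, -1.0]]
force: [0.1, 0.4, -0.1]
opening: 0.997
grasp_force: 0.0
```

Run:
```python
from h import *
m,im=snap("wrist","w6");print(blocks(m,im,amin=200))
for n in("top","scene"):
    m,im=snap(n);print(n,blocks(m,im))
go([.434,.026,.025],82)
```

```text
[(435, 29, 52, 31, 83.0)]
top [(13, 484, 58, 43, -24.8), (422, -177, 50, 34, 77.1), (436, -70, 46, 43, -0.6), (489, -345, 53, 33, 89.9)]
scene [(496, -348, 50, 44, -89.9), (431, -181, 50, 47, 78.2), (448, -77, 54, 44, -37.2), (444, 21, 55, 51, 76.3)]
move [ 0.   -0.06 11.48] [-0.04 -0.07 -0.  ] tcp [0.4346 0.0257 0.1398] F [-0.1 -0.2  0.8]
```

Emit:
{"name": "apply_moves", "arguments": {"steps": [[[0.1,0,4,0,0,0,1],[0.1,0,8,0,0,0,1],[0.1,0,10.5,0,0,0,1],[0.1,0,11.5,0,0,0,1],[0.1,0,11.5,0,0,0,1],[0.1,0,11.5,0,0,0,-1],[0.1,0,11.5,0,0,0,-1],[0.1,0,11.5,0,0,0,-1],[0.1,0,11.5,0,0,0,-1],[0.1,0,11.5,0,0,0,-1],[0.1,0,11.5,0,0,0,-1],[0.1,0,11.5,0,0,0,-1],[0.1,0,11.5,0,0,0,-1]]]}}

```text
time_s: 18.45
position: [0.4346, 0.0269, 0.0247]
tcp_rot: [[0.139, 0.99, -0.001], [0.99, -0.139, 0.001], [0.001, -0.001, -1.0]]
force: [-0.3, 0.1, 1.0]
opening: 0.363
grasp_force: 30.0
```

Emit:
{"name": "apply_moves", "arguments": {"steps": [[[0,0,-3,0,0,0,-1],[0,0,-6,0,0,0,-1],[0,0,-10,0,0,0,-1],[0,0,-13,0,0,0,-1],[0,0,-13,0,0,0,-1]]]}}

```text
time_s: 19.08
position: [0.4357, 0.0266, 0.1562]
tcp_rot: [[0.139, 0.99, 0.004], [0.99, -0.139, 0.001], [0.001, 0.004, -1.0]]
force: [-0.0, 0.0, -2.4]
opening: 0.363
grasp_force: 30.0
```

```bash
cat >> h.py <<'E'
A=np.radians(4.1);EX=np.array([np.cos(A),np.sin(A)]);EY=np.array([-EX[1],EX[0]])
def bay(n,z,dx=0,dy=0):
    """world point over bay n, shifted dx,dy mm in stage axes"""
    return np.r_[(.6378+dx/1e3)*EX+(-.0317-.066*(n-1)+dy/1e3)*EY,z]
E
python3 - <<'E'
from h import *
go(bay(1,.12,-12,-8),4.1); print(bot.read_state()["opening"])
E
```

```text
move [ 0.53 19.23  3.69] [ 0.13 -0.19 77.93] tcp [0.4357 0.0266 0.1562] F [-0.   0.  -2.4]
0.3631082755114318
```

Emit:
{"name": "apply_moves", "arguments": {"steps": [[[0,2.5,0,0,0,10,-1],[0,5,0,0,0,20,-1],[0,7.5,0,0,0,30,-1],[0.1,10,0,0,0,40,-1],[0.2,13,0,0,0,50,-1],[0.3,16,0,0.1,-0.2,60,-1],[0.5,19.2,0,0.1,-0.2,70,-1],[0.5,19.2,1,0.1,-0.2,77.9,-1],[0.5,19.2,3.7,0.1,-0.2,77.9,-1],[0.5,19.2,3.7,0.1,-0.2,77.9,-1]]]}}

```text
time_s: 20.32
position: [0.6219, 0.0056, 0.113]
tcp_rot: [[0.997, 0.072, -0.014], [0.072, -0.997, 0.002], [-0.014, -0.003, -1.0]]
force: [-0.7, -0.1, -2.8]
opening: 0.36
grasp_force: 30.0
```

Run:
```python
from h import *
go(bay(1,.065,-12,-8),4.1)
m,im=snap("wrist","w7");cv2.imwrite("pics/w7c.png",cv2.resize(im[120:320,120:400],(784,560)))
```

```text
move [0.57 0.1  4.8 ] [-0.18  0.81  0.02] tcp [0.6219 0.0056 0.113 ] F [-0.7 -0.1 -2.8]
```

View pics/w7c.png

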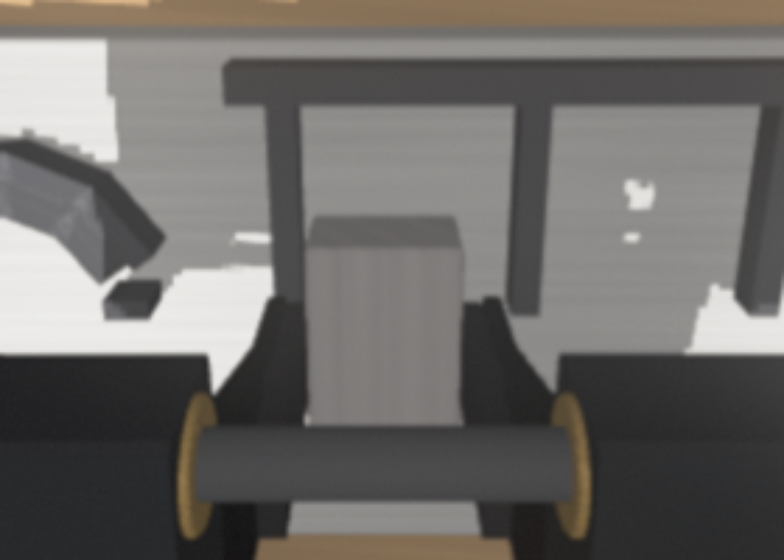

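The block is square with the bay, clear of the stop (left edge at column 308, stop at 285). Lowering it now.

Emit:
{"name": "apply_moves", "arguments": {"steps": [[[0,0,0,0,0,0,-1],[0,0,2,0,0,0,-1],[0,0,3.5,0,0,0,-1],[0,0,4,0,0,0,-1],[0,0,4,0,0,0,-1]]]}}

```text
time_s: 21.0
position: [0.6252, 0.0051, 0.0774]
tcp_rot: [[0.997, 0.072, -0.005], [0.072, -0.997, 0.0], [-0.005, -0.001, -1.0]]
force: [1.0, -0.4, -2.0]
opening: 0.366
grasp_force: 30.0
```

Run:
```python
from h import *
go(bay(1,.065,-12,-8),4.1);go(bay(1,.065),4.1)
```

```text
move [0.18 0.01 1.24] [-0.05  0.26  0.02] tcp [0.6252 0.0051 0.0774] F [ 1.  -0.4 -2. ]
move [ 1.38 -0.79  1.23] [-0.05  0.26  0.02] tcp [0.6252 0.0051 0.0774] F [ 1.  -0.4 -2. ]
```

Emit:
{"name": "apply_moves", "arguments": {"steps": [[[0,0,0.8,0,0.2,0,-1],[0,0,1.2,0,0.2,0,-1],[0,0,1.2,0,0.2,0,-1],[0,0,1.2,0,0.2,0,-1]]]}}

```text
time_s: 21.5
position: [0.6254, 0.0051, 0.0656]
tcp_rot: [[0.997, 0.072, -0.001], [0.072, -0.997, 0.001], [-0.001, -0.001, -1.0]]
force: [0.3, -0.5, -2.8]
opening: 0.364
grasp_force: 30.0
```

Emit:
{"name": "apply_moves", "arguments": {"steps": [[[0.5,0,0,0,0,0,-1],[1,0,0,0,0,0,-1],[1.2,0,0,0,0,0,-1],[1.3,0,0,0,0,0,-1],[1.3,0,0,0,0,0,-1]]]}}

```text
time_s: 22.12
position: [0.6381, 0.0061, 0.0654]
tcp_rot: [[0.997, 0.072, -0.001], [0.072, -0.997, 0.001], [-0.001, -0.001, -1.0]]
force: [-0.9, -0.5, -2.3]
opening: 0.361
grasp_force: 30.0
```

Emit:
{"name": "apply_moves", "arguments": {"steps": [[[0,0,0.1,0,0,0,-1],[0.2,0,0.1,0,0,0,-1],[0.3,0,0.1,0,0,0,-1],[0.4,0,0.1,0,0,0,-1],[0.4,0,0.1,0,0,0,-1]]]}}

```text
time_s: 22.75
position: [0.6384, 0.0061, 0.0648]
tcp_rot: [[0.997, 0.073, -0.009], [0.073, -0.997, 0.0], [-0.009, -0.001, -1.0]]
force: [-8.2, -1.5, 6.7]
opening: 0.359
grasp_force: 30.0
```

Emit:
{"name": "apply_moves", "arguments": {"steps": [[[-0.1,-0.3,0,0,0,0,-1],[-0.1,-0.6,0,0,0,0,-1],[-0.1,-0.8,0,0,0,0,-1],[-0.1,-0.9,0,0,0,0,-1],[-0.1,-0.9,0,0,0,0,-1]]]}}

```text
time_s: 23.38
position: [0.6379, 0.0127, 0.0648]
tcp_rot: [[0.997, 0.073, -0.007], [0.073, -0.997, -0.003], [-0.007, 0.003, -1.0]]
force: [-6.9, -8.0, 5.0]
opening: 0.363
grasp_force: 30.0
```

Emit:
{"name": "apply_moves", "arguments": {"steps": [[[-0.2,-0.7,0,0,0,0,-1],[-0.2,-0.7,0,0,0,0,0],[-0.2,-0.7,0,0,0,0,0.1],[-0.2,-0.7,0,0,0,0,0.1],[-0.2,-0.7,0,0,0,0,0.1],[-0.2,-0.7,-3,0,0,0,0.1],[-0.2,-0.7,-8,0,0,0,0.1],[-0.2,-0.7,-12,0,0,0,1],[-0.2,-0.7,-12,0,0,0,1]]]}}

```text
time_s: 24.5
position: [0.6417, 0.023, 0.189]
tcp_rot: [[0.997, 0.073, 0.01], [0.073, -0.997, 0.001], [0.01, -0.0, -1.0]]
force: [0.6, 0.4, -0.6]
opening: 0.697
grasp_force: 0.0
```

Run:
```python
from h import *
m,im=snap("wrist","w8");cv2.imwrite("pics/w8c.png",cv2.resize(im[:320,60:460],(750,600)))
m,im=snap("scene");print(blocks(m,im))
m,im=snap("top","t8");print(blocks(m,im))
go([.422,-.1785,.15],77)
```

```text
[(496, -348, 50, 44, -89.4), (430, -181, 50, 46, 78.2), (448, -77, 54, 44, -37.2)]
[(31, 399, 50, 38, -44.4), (143, 462, 61, 48, -44.0), (422, -177, 50, 34, 77.1), (436, -69, 47, 46, -27.2), (489, -345, 53, 33, 89.9), (796, 352, 56, 28, 89.1), (796, 287, 67, 29, 76.3)]
move [-22.96  18.53   3.37] [-1.500e-01  2.000e-02 -7.285e+01] tcp [0.6376 0.0229 0.1837] F [ 0.4 -1.4 -0.3]
```

View pics/w8c.png

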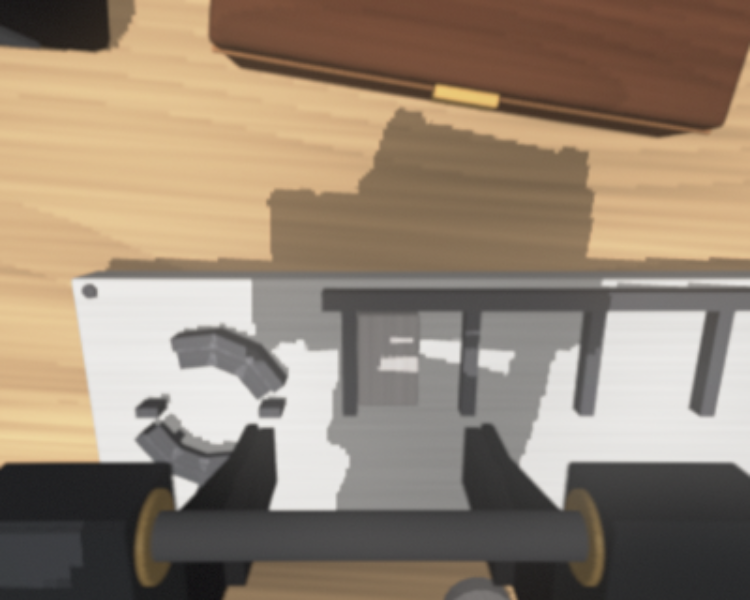

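Block A sits against the rail and its stop in bay 1 (block edge at column 358, stop edge at 357). I noted that moves are relative to the commanded pose. Next is block B.

Emit:
{"name": "apply_moves", "arguments": {"steps": [[[-6,5,0,0,0,-10,1],[-12,9,0,0,0,-20,1],[-18,14,0,0,0,-30,1],[-23,18.5,0,0,0,-40,1],[-23,18.5,1,0,0,-50,1],[-23,18.5,3,0,0,-60,1],[-23,18.5,3.4,0,0,-72.8,1],[-23,18.5,3.4,0,0,-72.8,1],[-23,18.5,3.4,0,0,-72.8,1],[-23,18.5,3.4,0,0,-72.8,1]]]}}

```text
time_s: 25.9
position: [0.4218, -0.1786, 0.1499]
tcp_rot: [[0.227, 0.974, -0.002], [0.974, -0.227, 0.002], [0.001, -0.002, -1.0]]
force: [-0.1, -0.6, -0.6]
opening: 1.0
grasp_force: 0.0
```

Run:
```python
from h import *
m,im=snap("wrist","w9");print(blocks(m,im,amin=200),blocks(m,im,amin=200,lo=190))
m,im=snap("scene");print(blocks(m,im))
go([.422,-.1785,.025],77)
```

```text
[(423, -176, 52, 31, 77.5), (437, -71, 47, 47, -54.8)] [(490, -348, 44, 30, -89.4)]
[(496, -348, 50, 44, -89.4), (431, -182, 50, 47, 76.3), (448, -77, 54, 44, -37.2), (-15, 2, 72, 30, 64.7)]
move [ 0.02  0.02 12.53] [-0.08 -0.05 -0.09] tcp [ 0.4219 -0.1788  0.1503] F [-0.   0.7  0.1]
```

Emit:
{"name": "apply_moves", "arguments": {"steps": [[[0.1,0,4,0,0,0,1],[0.1,0,8,0,0,0,1],[0.1,0,11.5,0,0,0,1],[0.1,0,12.5,0,0,0,1],[0.1,0,12.5,0,0,0,1],[0.1,0,12.5,0,0,0,-1],[0.1,0,12.5,0,0,0,-1],[0.1,0,12.5,0,0,0,-1],[0.1,0,12.5,0,0,0,-1],[0.1,0,12.5,0,0,0,-1],[0.1,0,12.5,0,0,0,-1],[0.1,0,12.5,0,0,0,-1],[0.1,0,9,0,0,0,-1],[0.1,0,5,0,0,0,-1],[0.1,0,0,0,0,0,-1],[0.1,0,0,0,0,0,-1]]]}}

```text
time_s: 28.0
position: [0.424, -0.1792, 0.1533]
tcp_rot: [[0.226, 0.974, 0.005], [0.974, -0.226, -0.004], [-0.003, 0.006, -1.0]]
force: [0.7, -0.0, -2.8]
opening: 0.362
grasp_force: 30.0
```

Run:
```python
from h import *
go(bay(2,.12,-12,-8),4.1)
```

```text
move [16.26 17.53  3.39] [ 0.39 -0.09 72.83] tcp [ 0.424  -0.1792  0.1533] F [ 0.7 -0.  -2.8]
```

Emit:
{"name": "apply_moves", "arguments": {"steps": [[[2.5,2.5,0,0,0,10,-1],[5,5,0,0,0,20,-1],[7.5,7.5,0,0,0,30,-1],[10,10,0,0,0,40,-1],[12.5,13,0,0,0,50,-1],[16.3,17.5,0,0,0,60,-1],[16.3,17.5,0,0,0,70,-1],[16.3,17.5,1,0,0,72.8,-1],[16.3,17.5,3.2,0,0,72.8,-1],[16.3,17.5,3.2,0,0,72.8,-1],[16.3,17.5,3.2,0,0,72.8,-1]]]}}

```text
time_s: 29.38
position: [0.629, -0.0588, 0.1175]
tcp_rot: [[0.997, 0.072, -0.003], [0.072, -0.997, 0.001], [-0.003, -0.001, -1.0]]
force: [-0.5, -0.1, -2.3]
opening: 0.358
grasp_force: 30.0
```

Run:
```python
from h import *
go(bay(2,.0648,-12,-8),4.1)
```

```text
move [0.27 0.21 5.27] [-0.08  0.14  0.01] tcp [ 0.629  -0.0588  0.1175] F [-0.5 -0.1 -2.3]
```

Emit:
{"name": "apply_moves", "arguments": {"steps": [[[0.2,0.2,2,0,0.1,0,-1],[0.2,0.2,4,0,0.1,0,-1],[0.2,0.2,5,0,0.1,0,-1],[0.2,0.2,5.3,0,0.1,0,-1],[0.2,0.2,5.3,0,0.1,0,-1],[0.2,0.2,5.3,0,0.1,0,-1]]]}}

```text
time_s: 30.12
position: [0.6322, -0.0608, 0.0658]
tcp_rot: [[0.997, 0.072, 0.002], [0.072, -0.997, 0.0], [0.002, -0.0, -1.0]]
force: [0.1, 0.8, -2.8]
opening: 0.364
grasp_force: 30.0
```

Emit:
{"name": "apply_moves", "arguments": {"steps": [[[0.4,0,0.1,0,0,0,-1],[0.8,0,0.15,0,0,0,-1],[1,0,0.15,0,0,0,-1],[1.1,0,0.15,0,0,0,-1],[1.2,0,0.15,0,0,0,-1],[1.3,0,0.15,0,0,0,-1],[1.3,0,0.15,0,0,0,-1]]]}}

```text
time_s: 31.0
position: [0.6429, -0.0598, 0.0656]
tcp_rot: [[0.997, 0.072, -0.003], [0.072, -0.997, 0.001], [-0.003, -0.001, -1.0]]
force: [-6.2, -0.7, 7.7]
opening: 0.361
grasp_force: 30.0
```

Emit:
{"name": "apply_moves", "arguments": {"steps": [[[0,-0.3,0,0,0,0,-1],[0,-0.6,0,0,0,0,-1],[0,-0.75,0,0,0,0,-1],[0,-0.85,0,0,0,0,-1],[0,-0.85,0,0,0,0,-1]]]}}

```text
time_s: 31.62
position: [0.6429, -0.0549, 0.0656]
tcp_rot: [[0.997, 0.073, -0.002], [0.073, -0.997, -0.005], [-0.002, 0.005, -1.0]]
force: [-6.7, -9.6, 7.0]
opening: 0.365
grasp_force: 30.0
```

Emit:
{"name": "apply_moves", "arguments": {"steps": [[[-0.15,0,-0.1,0,0,0,-1],[-0.15,0.1,-0.1,0,0,0,-1],[-0.15,0.1,-0.1,0,0,0,-1]]]}}

```text
time_s: 32.0
position: [0.6426, -0.0523, 0.0656]
tcp_rot: [[0.997, 0.072, 0.001], [0.072, -0.997, 0.001], [0.001, -0.0, -1.0]]
force: [-2.6, -0.5, 4.7]
opening: 0.366
grasp_force: 30.0
```

Emit:
{"name": "apply_moves", "arguments": {"steps": [[[0,-0.1,0,0,0,0,-1],[0,-0.2,0,0,0,0,-1],[0,-0.3,0,0,0,0,-1],[0,-0.3,0,0,0,0,-1]]]}}

```text
time_s: 32.5
position: [0.6427, -0.0521, 0.0656]
tcp_rot: [[0.997, 0.073, 0.001], [0.073, -0.997, -0.004], [0.001, 0.004, -1.0]]
force: [-4.5, -7.6, 6.0]
opening: 0.363
grasp_force: 30.0
```

Emit:
{"name": "apply_moves", "arguments": {"steps": [[[0,0.1,0,0,0,0,-1],[0,0.1,0,0,0,0,0],[0,0.1,0,0,0,0,0.1],[0,0.1,0,0,0,0,0.1],[0,0.1,0,0,0,0,0.1],[0,0.1,-3,0,0,0,0.1],[0,0.1,-8,0,0,0,0.1],[0,0.1,-11,0,0,0,1],[0,0.1,-11,0,0,0,1],[0,0.1,-11,0,0,0,1]]]}}

```text
time_s: 33.75
position: [0.6415, -0.0501, 0.1739]
tcp_rot: [[0.997, 0.072, -0.001], [0.072, -0.997, 0.001], [-0.001, -0.001, -1.0]]
force: [-0.3, 0.5, -0.7]
opening: 0.805
grasp_force: 0.0
```

Run:
```python
from h import *
m,im=snap("scene");print(blocks(m,im));m,im=snap("top");print(blocks(m,im))
go([.490,-.346,.15],90)
```

```text
[(496, -348, 50, 44, -89.4), (448, -77, 54, 44, -37.2)]
[(78, 362, 42, 28, -80.6), (210, 395, 60, 47, -58.5), (489, -345, 53, 33, 89.9)]
move [-17.19  28.43   2.29] [-2.100e-01  4.000e-02 -8.588e+01] tcp [ 0.6411 -0.0501  0.173 ] F [ 0.1 -0.  -0.1]
```

Emit:
{"name": "apply_moves", "arguments": {"steps": [[[-17.2,28.4,2.3,-0.2,0,-86,1],[-17.2,28.4,2.3,-0.2,0,-86,1],[-17.2,28.4,2.3,-0.2,0,-86,1],[-17.2,28.4,2.3,-0.2,0,-86,1],[-17.2,28.4,2.3,-0.2,0,-86,1],[-17.2,28.4,2.3,-0.2,0,-86,1],[-17.2,28.4,2.3,-0.2,0,-86,1],[-17.2,28.4,2.3,-0.2,0,-86,1],[-17.2,28.4,2.3,-0.2,0,-86,1],[-17.2,28.4,2.3,-0.2,0,-86,1],[-17.2,28.4,2.3,-0.2,0,-86,1]]]}}

```text
time_s: 35.22
position: [0.4909, -0.3457, 0.1508]
tcp_rot: [[-0.001, 1.0, 0.002], [1.0, 0.001, -0.0], [-0.0, 0.002, -1.0]]
force: [0.3, -0.5, 0.2]
opening: 1.001
grasp_force: 0.0
```

Run:
```python
from h import *
m,im=snap("wrist","w10");print(blocks(m,im,amin=200),blocks(m,im,amin=200,lo=190))
m,im=snap("scene");print(blocks(m,im))
go([.490,-.346,.025],90)
```

```text
[(490, -345, 52, 31, -89.9)] []
[(497, -348, 50, 45, -89.8), (448, -77, 54, 44, -37.2)]
move [-0.   -0.14 12.62] [0.16 0.05 0.1 ] tcp [ 0.4911 -0.3459  0.1512] F [ 0.2 -0.1  0.7]
```

Emit:
{"name": "apply_moves", "arguments": {"steps": [[[0,-0.1,4,0,0,0,1],[0,-0.1,8,0,0,0,1],[0,-0.1,11.5,0,0,0,1],[0,-0.1,12.5,0,0,0,1],[0,-0.1,12.5,0,0,0,1],[0,-0.1,12.5,0,0,0,-1],[0,-0.1,12.5,0,0,0,-1],[0,-0.1,12.5,0,0,0,-1],[0,-0.1,12.5,0,0,0,-1],[0,-0.1,12.5,0,0,0,-1],[0,-0.1,12.5,0,0,0,-1],[0,-0.1,12.5,0,0,0,-1],[0,-0.1,9,0,0,0,-1],[0,-0.1,5,0,0,0,-1],[0,-0.1,0,0,0,0,-1],[0,-0.1,0,0,0,0,-1],[0,-0.1,0,0,0,0,-1]]]}}

```text
time_s: 37.45
position: [0.4894, -0.3452, 0.1505]
tcp_rot: [[-0.002, 1.0, 0.002], [1.0, 0.002, 0.0], [0.0, 0.002, -1.0]]
force: [-0.5, -0.9, -3.4]
opening: 0.363
grasp_force: 30.0
```

Run:
```python
from h import *
go(bay(4,.12,-12,-8),4.1)
```

```text
move [15.25 15.21  3.08] [ 5.000e-02 -9.000e-02  8.602e+01] tcp [ 0.4894 -0.3452  0.1505] F [-0.5 -0.9 -3.4]
```

Emit:
{"name": "apply_moves", "arguments": {"steps": [[[2.5,2.5,0,0,0,10,-1],[5,5,0,0,0,20,-1],[7.5,7.5,0,0,0,30,-1],[10,10,0,0,0,40,-1],[12.5,12.5,0,0,0,50,-1],[15.2,15.2,0,0,0,60,-1],[15.2,15.2,0,0,0,70,-1],[15.2,15.2,0,0,0,80,-1],[15.2,15.2,1.5,0,0,86,-1],[15.2,15.2,3.1,0,0,86,-1],[15.2,15.2,3.1,0,0,86,-1],[15.2,15.2,3.1,0,0,86,-1]]]}}

```text
time_s: 38.95
position: [0.6418, -0.1938, 0.1202]
tcp_rot: [[0.997, 0.073, 0.002], [0.073, -0.997, -0.001], [0.002, 0.001, -1.0]]
force: [0.6, -0.2, -2.2]
opening: 0.362
grasp_force: 30.0
```

Run:
```python
from h import *
go(bay(4,.0655,-12,-8),4.1)
```

```text
move [-0.06 -0.15  5.47] [ 0.06 -0.13  0.06] tcp [ 0.6418 -0.1938  0.1202] F [ 0.6 -0.2 -2.2]
```

Emit:
{"name": "apply_moves", "arguments": {"steps": [[[0,-0.1,2,0,0,0,-1],[0,-0.1,4,0,0,0,-1],[0,-0.1,5,0,0,0,-1],[0,-0.1,5.4,0,0,0,-1],[0,-0.1,5.5,0,0,0,-1],[0.4,-0.1,5.5,0,0,0,-1],[0.8,-0.1,5.5,0,0,0,-1],[1,-0.1,5.5,0,0,0,-1],[1.1,-0.1,5.5,0,0,0,-1],[1.2,-0.1,5.5,0,0,0,-1],[1.3,-0.1,5.5,0,0,0,-1],[1.3,-0.1,5.5,0,0,0,-1]]]}}

```text
time_s: 40.45
position: [0.6538, -0.1923, 0.0665]
tcp_rot: [[0.997, 0.072, 0.0], [0.072, -0.997, -0.002], [0.0, 0.002, -1.0]]
force: [-6.9, -0.6, 6.3]
opening: 0.361
grasp_force: 30.0
```

Emit:
{"name": "apply_moves", "arguments": {"steps": [[[0,0,-0.05,0,0,0,-1],[0.15,0,-0.05,0,0,0,-1],[0.15,0,-0.05,0,0,0,-1]]]}}

```text
time_s: 40.83
position: [0.6539, -0.1923, 0.0665]
tcp_rot: [[0.997, 0.073, -0.003], [0.073, -0.997, -0.001], [-0.003, 0.001, -1.0]]
force: [-8.0, -1.7, 6.4]
opening: 0.363
grasp_force: 30.0
```

Emit:
{"name": "apply_moves", "arguments": {"steps": [[[-0.15,0,0,0,0,0,-1],[-0.2,-0.2,0,0,0,0,-1],[-0.2,-0.5,0,0,0,0,-1],[-0.2,-0.7,0,0,0,0,-1],[-0.2,-0.9,0,0,0,0,-1],[-0.2,-0.9,0,0,0,0,-1]]]}}

```text
time_s: 41.58
position: [0.6534, -0.1857, 0.0666]
tcp_rot: [[0.997, 0.073, 0.002], [0.073, -0.997, -0.006], [0.002, 0.006, -1.0]]
force: [-5.7, -6.7, 3.8]
opening: 0.361
grasp_force: 30.0
```

Emit:
{"name": "apply_moves", "arguments": {"steps": [[[-0.1,0,-0.1,0,0,0,-1],[-0.1,0,-0.1,0,0,0,-1],[-0.1,-0.1,-0.1,0,0,0,-1],[-0.1,-0.2,-0.1,0,0,0,-1],[-0.1,-0.2,-0.1,0,0,0,-1]]]}}

```text
time_s: 42.2
position: [0.6531, -0.1836, 0.067]
tcp_rot: [[0.997, 0.073, 0.004], [0.073, -0.997, -0.006], [0.004, 0.006, -1.0]]
force: [-1.9, -7.9, -4.7]
opening: 0.365
grasp_force: 30.0
```

Emit:
{"name": "apply_moves", "arguments": {"steps": [[[0,0,0.05,0,0,0,-1],[0.1,0,0.1,0,0,0,-1],[0.2,0,0.1,0,0,0,-1],[0.2,0,0.1,0,0,0,-1]]]}}

```text
time_s: 42.7
position: [0.6532, -0.1836, 0.0669]
tcp_rot: [[0.997, 0.073, -0.0], [0.073, -0.997, -0.005], [-0.001, 0.005, -1.0]]
force: [-7.1, -7.7, 2.4]
opening: 0.362
grasp_force: 30.0
```

Emit:
{"name": "apply_moves", "arguments": {"steps": [[[-0.05,0.1,0,0,0,0,-1],[-0.05,0.1,0,0,0,0,0],[-0.05,0.1,0,0,0,0,0.1],[-0.05,0.1,0,0,0,0,0.1],[-0.05,0.1,0,0,0,0,0.1],[-0.05,0.1,-3,0,0,0,0.1],[-0.05,0.1,-8,0,0,0,0.1],[-5,0.1,-12,0,0,0,1],[-8,-3,-13,0,0,0,1],[-11,-6,-14,0,0,0,1],[-14,-9,-15,0,0,0,1],[-14,-9,-15,0,0,0,1],[-14,-9,-15,0,0,0,1]]]}}

```text
time_s: 44.32
position: [0.5092, -0.1014, 0.2163]
tcp_rot: [[0.997, 0.072, 0.006], [0.072, -0.997, -0.002], [0.005, 0.003, -1.0]]
force: [-0.7, -0.1, -0.6]
opening: 0.994
grasp_force: 0.0
```

Run:
```python
from h import *
import pickle
m,im=snap("wrist","w11");pickle.dump(m,open("w11.pkl","wb"))
cv2.imwrite("pics/w11c.png",cv2.resize(im[:150,100:400],(800,400),interpolation=cv2.INTER_CUBIC))
m2,i2=snap("scene","s11");snap("top","t11")
print(bot.read_state()["position"])
for n in(1,2,4):
    b=bay(n,0)[:2];c=[b+sx*.025*EX+sy*.016*EY for sx,sy in((1,1),(1,-1),(-1,-1),(-1,1))]
    print(n,np.round((proj(m,[(*p,.062) for p in c])-[100,0])*800/300,0).tolist())
```

```text
[ 0.509264   -0.1018347   0.21562575]
1 [[49.0, 7.0], [146.0, 9.0], [162.0, 173.0], [70.0, 172.0]]
2 [[249.0, 10.0], [345.0, 10.0], [349.0, 174.0], [259.0, 174.0]]
4 [[645.0, 10.0], [742.0, 9.0], [723.0, 173.0], [632.0, 174.0]]
```

View pics/w11c.png

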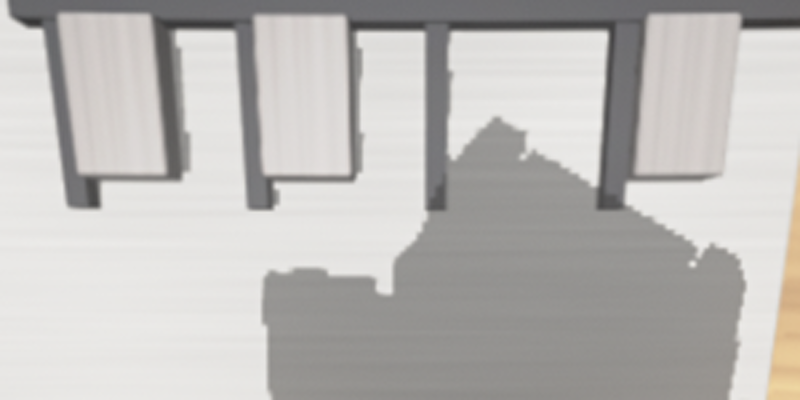

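Run:
```python
from h import *
import pickle
m=pickle.load(open("w11.pkl","rb"));im=cv2.imread("pics/w11.png");g=im.max(2).astype(int)
f=lambda p:(p[:,:2]@EX,p[:,:2]@EY)
# stop tips (row 190/2.667 = 71..76): dark spans
for r in(70,72,74,76):
    d=np.where(g[r,115:345]<135)[0]+115
    print(r,[(a[0],a[-1]) for a in np.split(d,np.where(np.diff(d)>1)[0]+1)])
for r in(15,25,40,55):
    d=np.where(g[r,115:385]>175)[0]+115
    print(r,[(a[0],a[-1]) for a in np.split(d,np.where(np.diff(d)>1)[0]+1)])
for n in(1,2,3,4):
    b=bay(n,0)[:2]
    for dx in(-.033,):
        p=b+dx*EX
        print(n,"pred stop right z.04,.052; left .052,.04",np.round(proj(m,[(*(p+.016*EY),.04),(*(p+.016*EY),.052),(*(p+.024*EY),.052),(*(p+.024*EY),.04)]),1).tolist())
# saturation/brightness rows for block edges
for r in(25,55):print(g[r,115:175].tolist())
```

```text
70 [(np.int64(125), np.int64(136)), (np.int64(193), np.int64(201)), (np.int64(260), np.int64(267)), (np.int64(324), np.int64(333))]
72 [(np.int64(125), np.int64(136)), (np.int64(193), np.int64(202)), (np.int64(260), np.int64(267)), (np.int64(323), np.int64(333))]
74 [(np.int64(125), np.int64(136)), (np.int64(193), np.int64(202)), (np.int64(260), np.int64(267)), (np.int64(323), np.int64(333))]
76 [(np.int64(126), np.int64(136)), (np.int64(193), np.int64(202)), (np.int64(260), np.int64(267)), (np.int64(323), np.int64(333))]
15 [(np.int64(115), np.int64(116)), (np.int64(123), np.int64(156)), (np.int64(166), np.int64(188)), (np.int64(196), np.int64(229)), (np.int64(234), np.int64(258)), (np.int64(269), np.int64(327)), (np.int64(343), np.int64(384))]
25 [(np.int64(115), np.int64(117)), (np.int64(124), np.int64(157)), (np.int64(168), np.int64(188)), (np.int64(196), np.int64(229)), (np.int64(236), np.int64(258)), (np.int64(268), np.int64(326)), (np.int64(342), np.int64(384))]
40 [(np.int64(115), np.int64(119)), (np.int64(126), np.int64(159)), (np.int64(169), np.int64(189)), (np.int64(197), 
[... 682 characters left out ...]
]
4 pred stop right z.04,.052; left .052,.04 [[330.6, 75.9], [333.5, 75.1], [325.4, 75.1], [322.8, 75.9]]
[224, 222, 202, 153, 116, 109, 109, 112, 136, 176, 201, 207, 208, 208, 205, 203, 203, 206, 209, 209, 210, 213, 212, 208, 207, 208, 211, 209, 208, 209, 212, 214, 215, 215, 213, 211, 210, 211, 213, 215, 214, 212, 201, 169, 119, 93, 89, 89, 90, 103, 129, 139, 157, 203, 223, 225, 225, 225, 225, 225]
[228, 228, 228, 227, 228, 226, 216, 159, 120, 115, 115, 117, 143, 191, 210, 214, 214, 213, 212, 208, 212, 214, 214, 215, 215, 217, 215, 215, 214, 216, 216, 216, 217, 217, 219, 220, 220, 219, 217, 217, 216, 217, 219, 220, 219, 204, 163, 118, 99, 96, 97, 101, 119, 138, 145, 157, 196, 224, 227, 227]
```

Bays 2 and 4 are home. Block 1 looks square but has about 1.2 mm of gap to its stop, so I nudge it with one finger for margin.

Run:
```python
from h import *
go(bay(1,.066,0,0),4.1)
```

```text
move [ 13.65 -10.66  14.99] [ 0.11 -0.22 -0.01] tcp [ 0.5093 -0.1018  0.2156] F [-0.4  0.4 -0.4]
```

Emit:
{"name": "apply_moves", "arguments": {"steps": [[[4,-3,3,0.1,-0.2,0,0.1],[8,-6,3,0.1,-0.2,0,0.1],[12,-10.6,4,0.1,-0.2,0,0.1],[13.6,-10.6,8,0.1,-0.2,0,0.1],[13.6,-10.6,10,0.1,-0.2,0,0.1],[13.6,-10.6,10,0.1,-0.2,0,0.1]]]}}

```text
time_s: 45.22
position: [0.6356, 0.0143, 0.1133]
tcp_rot: [[0.997, 0.072, -0.005], [0.072, -0.997, 0.001], [-0.005, -0.001, -1.0]]
force: [0.4, -0.6, -0.6]
opening: 0.557
grasp_force: 0.0
```

Run:
```python
from h import *
go(bay(1,.0665,0,0),4.1);print(bot.read_state()["opening"]*87)
```

```text
move [0.31 0.06 4.68] [-0.07  0.31  0.01] tcp [0.6356 0.0143 0.1133] F [ 0.4 -0.6 -0.6]
48.42079687024442
```

Emit:
{"name": "apply_moves", "arguments": {"steps": [[[0,0,2.5,0,0.2,0,0.1],[0,0,4.2,0,0.2,0,0.1],[0,0,4.6,0,0.2,0,0.1],[0,-0.4,4.6,0,0.2,0,0.1],[0,-0.6,4.6,0,0.2,0,0.1],[0,-0.7,4.6,0,0.2,0,0.1],[0,-0.8,4.6,0,0.2,0,0.1],[0,-0.8,4.6,0,0.2,0,0.1]]]}}

```text
time_s: 46.22
position: [0.6367, 0.0217, 0.0708]
tcp_rot: [[0.997, 0.072, 0.005], [0.072, -0.997, -0.001], [0.005, 0.001, -1.0]]
force: [0.1, -3.7, 2.0]
opening: 0.551
grasp_force: 1.6
```

Emit:
{"name": "apply_moves", "arguments": {"steps": [[[0,-0.1,0,0,0,0,0.1],[0,-0.2,0,0,0,0,0.1],[0,-0.2,0,0,0,0,0.1]]]}}

```text
time_s: 46.6
position: [0.6367, 0.0219, 0.0707]
tcp_rot: [[0.997, 0.073, 0.005], [0.073, -0.997, -0.003], [0.005, 0.004, -1.0]]
force: [-0.5, -8.0, 3.6]
opening: 0.553
grasp_force: 4.2
```

Emit:
{"name": "apply_moves", "arguments": {"steps": [[[0,0.6,0,0,0,0,0.1],[0,0.9,0,0,0,0,0.1],[0,0.9,-4,0,0,0,0.1],[0,0.9,-9,0,0,0,0.1],[-5,3,-12,0,0,0,0.1],[-9,7,-15,0,0,0,0.1],[-13,10,-15,0,0,0,0.1],[-13,12,-15,0,0,0,0.1],[-13,12,-15,0,0,0,0.1],[-13,12,-15,0,0,0,0.1]]]}}

```text
time_s: 47.85
position: [0.5151, -0.1041, 0.2193]
tcp_rot: [[0.997, 0.072, 0.003], [0.072, -0.997, 0.001], [0.003, -0.001, -1.0]]
force: [0.0, -0.3, 0.8]
opening: 0.55
grasp_force: 0.0
```

Run:
```python
from h import *
m,im=snap("wrist","w12");mt,it=snap("top","t12");ms,isc=snap("scene","s12")
cv2.imwrite("pics/v12.png",np.vstack([cv2.resize(im[:150,100:400],(600,300)),np.hstack([cv2.resize(isc[120:340,80:380],(300,220)),cv2.resize(it[100:270,90:420],(300,220))])]))
g=im.max(2).astype(int)
f=(lambda v,n:np.round((proj(m,[(*(bay(n,0)[:2]+x*EX+y*EY),.062) for x,y in((.025,.016),(.025,-.016),(-.025,-.016),(-.025,.016))])-[100,0])*2).tolist())
for n in(1,2,4):print(n,f(0,n))
```

```text
1 [[36.0, 21.0], [108.0, 22.0], [119.0, 142.0], [52.0, 142.0]]
2 [[183.0, 23.0], [254.0, 23.0], [258.0, 143.0], [191.0, 143.0]]
4 [[476.0, 23.0], [547.0, 22.0], [534.0, 143.0], [466.0, 143.0]]
```

View pics/v12.png

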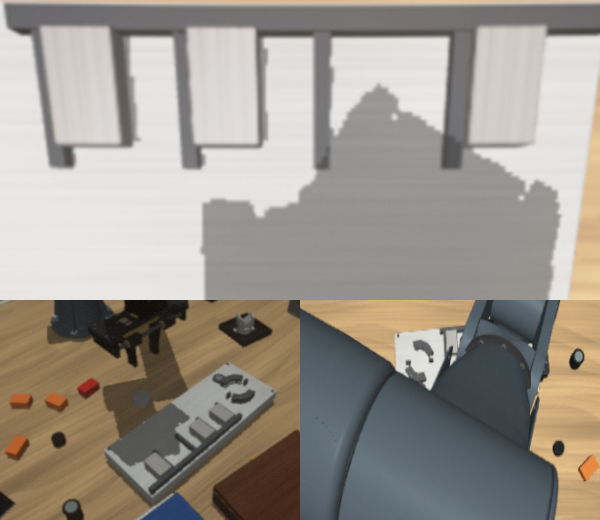

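All three blocks are home in bays 1, 2 and 4, flat and square with edges within about 1 mm of prediction. The anvil is upright in the tray and the bystanders look undisturbed, so I'm handing in.

```bash
python3 -c "
from rig import bot
print(bot.hand_in())"
```

```text
the job is handed in; nothing more can be done
None
```

I handed the job in at about 48 s: the anvil stands upright in the tray, and all three reference blocks found are in bays 1, 2 and 4, within about 1 mm of fully home by the last picture; the hand-in returned no verdict.

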